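# Shut and latch the test-bay gate

## Task

Shut the guard gate of the small test bay before the capacitor in it is tested: lift the gate's latch bar by its knob so that it passes over the catch on the post, swing the gate fully shut, then let the bar drop all the way down behind the catch and let go. Do not push the loose tools and parts on the bench about.

Things in the scene. Friction and masses are not known exactly. Their poses are not given: they have to be found in the camera images.
- bay: Grey steel test bay, fixed to the bench: base 125 x 215 mm, four posts, clear side panes, flat top guard, a white capacitor standing inside. Origin at bench height in the middle of the opening, in the plane of the shut gate; x points into the bay (away from the robot), y to its left, z up. It stands turned by up to about 0.2 rad.
- eave (a point): Lower front edge of the bay's top guard, mid-width: 205 mm above the bench, 48 mm in front of the shut gate's plane, so the guard stands over the latch knob when the gate is shut. A tool held upright there would hit it; one leaning back toward the robot, about 25 to 40 degrees from vertical, fits.
- gate_hinge (a point): Point on the gate's vertical hinge line, at the bay's left front post (bay x 0, y +85 mm), 90 mm above the bench, the height of the latch bar's pivot.
- gate (a joint): Gate angle, rad: 0 fully shut (stop), growing as its free end swings out toward the robot, up to 1.5; starts at 0.5 to 1.05. Shut, it reaches from the hinge along the bay's -y; seen from above it opens clockwise. Light, and stays where it is left.
- gate_edge (a point): Free edge of the gate, 151 mm from the hinge line, at mid height in the gate's middle plane. The gate is a steel frame 12 mm thick with a clear pane, 32 to 150 mm above the bench; the point's x axis is square to the gate and points from its outer face inward.
- latch_bar (a joint): Latch bar angle on the gate, rad: 0 lying level at rest, growing as its free end is lifted, up to 0.8; falls back by its weight (0.13 kg). Steel, 8 mm thick, 16 high, 10 to 18 mm in front of the gate's middle plane; pivot 40 mm from the hinge line, 90 mm above the bench; free end 185 mm from the hinge line. Level, it strikes the catch's front at gate angle 0.15; above 0.20 it clears it.
- latch_knob (a point): Middle of the bar's handle, the place to pinch: a dark round stub, 12 mm thick, square to the gate's outer face, with a 20 mm black ball 28 mm further out; the bar's face is 28 mm behind. It is 65 mm from the bar's pivot, 105 mm from the hinge line, 46 mm in front of the gate's middle plane, 90 mm above the bench with the bar down. It can turn about its own axis in the grip.
- catch (a point): Top of the catch tooth on the bay's right front post (bay x -31 mm, y -85 mm): steel, 10 mm thick, 16 mm wide, top 105 mm above the bench. With gate shut and bar down, the bar lies behind it (between it and the post) with 8 mm of play, and cannot come out unless lifted.
- spanner: Loose steel open-ended spanner, 29 x 162 x 10 mm, lying on the bench; leave it. Origin at the middle of its underside.
- bearing: Loose ball bearing, 35 mm across, 11 mm high; leave it. Origin at the middle of its underside.
- nut: Loose hexagon nut, 27 mm across, 13 mm high; leave it. Origin at the middle of its underside.
- tape_roll: Loose roll of tape, 63 mm across, 19 mm high, left of the bay; leave it. Origin at the middle of its underside.
- bolt: Loose bolt, 20 x 47 x 18 mm, lying on the bench; leave it. Origin at the middle of its underside.

How it is judged:
By the outcome, as a careful person would: the job done as asked, in the order asked, and still so for the second after the job is handed in, with the robot touching nothing.
It also fails if it takes over 45 s, if anything falls off the work surface, if the arm or the gripper's body presses on something with over 40 N, if the wrist force passes 120 N, or if a joint passes its speed limit or range.

## Robot

A 6-joint arm with a two-finger parallel gripper is mounted at the origin on a cart in front of the work surface, level with it; the furniture and walls round the work are solid. World frame = base frame: x ahead of the robot, y to its left, z up, the work surface at z = 0. Lengths are in m, angles in rad, forces in N, time in s.
With the tool pointing down it reaches from about 0.375 to 0.9 m from the base axis. Payload 3.1 kg.
Tool frame: the origin (TCP) lies between the finger pads; the fingertips stand 8 mm ahead of it and the grasp point (between the pads) lies 11 mm behind it; z points along the fingers, y is the line along which they close (so a half turn about z gives the same grasp; the last joint's range is limited). The gripper opens to 85 mm and grips with 20 to 120 N. Pads are 22 mm wide; open, the fingers measure 114 mm over their backs; the gripper's body (76 mm by 85 mm) begins 54 mm behind the grasp point. The pads swing forward as they close: fully open they stand 13 mm farther back than shut.
Start: joints at [-1.298, 0.527, 1.433, -0, 1.181, -0.178], TCP at [0.272, -0.563, 0.239] pointing down, gripper open.
Joint ranges: [-3.08, 3.08], [-0.75, 2.2], [0.22, 2.44], [-1.43, 4.57], [0, 2.65], [-2.85, 2.85]. Speed limits (rad/s): [2.79, 2.79, 3.14, 3.14, 3.14, 3.14].

## Interface

Orientations are given as a unit quaternion [x, y, z, w].
In Python, from station import readout, cams, sign_off gives the robot as it stands.
- The arm moves only by the tool send_rows, never from a script. Its argument "commands" is text: rows parted by semicolons, each of 5 numbers parted by spaces: the finger opening in mm, from 0 to 85.4, then the shift along the tool's x, y, z each as a share of 0.02 m, from -1 to 1, then the turn about the tool's z as a share of 4 degrees, from -1 to 1. In form: grip dx dy dz spin; .... A call has 1 to 20 rows; each row shifts and turns the commanded pose from where the row before left it, along the tool's axes as they then stand; what a row does not reach is not made up. A row lasts 1/12 s, in which the tool goes at most 41.7 mm and 7.16 degrees, less where a joint would pass 70% of its speed; a pose out of reach is approached as far as the arm can. A call with a number of a shift or a turn outside -1 to 1 is refused whole. A call with a gripper value outside its range is refused whole. The fingers move at their own pace and stop on an object; "grip_force" is the grip in N (left out, the last holds). Time passes only in rows, so rows that do not move let the fingers close. It gives the time, the measured TCP pose, the force, the opening and the grip force at its end, in the units of the state.
- readout.sense(): the state, without advancing time (a new reading comes with each control period).
- cams.snapshot(name): name is "scene" or "top" or "wrist"; returns a dict with "pixels" (400x640x3 uint8, red, green, blue), "intrinsics" (3x3 intrinsics, pixels), "dist" ([k1, k2, p1, p2, k3] as OpenCV has them; the pictures are not rectified), "eye" and "rotation" of the camera in the world. Camera axes: x right, y down, z forward; pixel columns grow to the right and rows downward; lengths in m; the calibration is good to about 2 mm. A picture is of the moment at which its call begins. There is no depth.
- sign_off(): hands the job in; it is judged then, once.
The state is a dict: "t": time; "q": joint angles; "qd": joint speeds; "tau": joint torques, N m; "tcp_pos": TCP position; "tool_rot": TCP orientation; "force": force on the tool from outside, world axes, zero at the start; "ft_torque": the same for the moment, N m; "finger_gap": opening from 0.0 (shut) to 1.0 (fully open); "gripper_force": force on a finger pad.
Only numpy, scipy, OpenCV 4.12 (cv2) and the standard library are available. Lean on these libraries where they do the work, as an engineer would, in place of code of your own. Each camera call takes 0.05 s, during which the arm holds its last target. There are 200 camera calls.

## Working session

There is one attempt and no reset: what is moved stays moved. The work goes in short steps, Python scripts to look and compute and a tool call to move; the robot and the scene stay as the last step left them, time stands still between calls to the robot, and variables do not carry over. Pictures are saved under pics/ and viewed, at most 10 in all, crops included, and the job is handed in when it is done.

Besides the shell and the picture viewer there is one more tool, called as a command line: name --argument value ..., lists and objects as JSON in quotes. send_rows: Moves the arm, as the interface text tells. Its arguments: {"type":"object","properties":{"commands":{"type":"string"},"grip_force":{"type":"number"}},"required":["commands"]}

```bash
mkdir -p pics; ls; cat > h.py <<'E'
import cv2, numpy as np
from station import readout, cams, sign_off
def snap(n, f):
    s=cams.snapshot(n); np.savez('pics/%s.npz'%f, **s)
    cv2.imwrite('pics/%s.png'%f, s['pixels'][:,:,::-1]); return s
def load(f): return dict(np.load('pics/%s.npz'%f))
def ray(s,u,v):
    p=cv2.undistortPoints(np.array([[[u,v]]],float),np.array(s['intrinsics']),np.array(s['dist']))[0,0]
    d=np.array(s['rotation'])@[p[0],p[1],1]; return np.array(s['eye']),d/np.linalg.norm(d)
def onz(s,u,v,z):
    e,d=ray(s,u,v); return e+d*(z-e[2])/d[2]
def tri(obs):
    A=np.zeros((3,3));b=np.zeros(3)
    for s,u,v in obs:
        e,d=ray(s,u,v);P=np.eye(3)-np.outer(d,d);A+=P;b+=P@e
    x=np.linalg.solve(A,b); return x,[np.linalg.norm((np.eye(3)-np.outer(ray(*o)[1],ray(*o)[1]))@(x-o[0]['eye'])) for o in obs]
def proj(s,X):
    R=np.array(s['rotation']).T
    return cv2.projectPoints((np.array(X,float).reshape(-1,3)-s['eye'])@R.T,np.zeros(3),np.zeros(3),np.array(s['intrinsics']),np.array(s['dist']))[0][:,0]
E
python3 - <<'E'
from h import *
for n in('scene','top','wrist'):
    s=snap(n,n+'0'); print(n,s['eye'],np.array(s['rotation']).round(3).tolist(),s['intrinsics'][0])
print(readout.sense())
a=[cv2.imread('pics/%s0.png'%n) for n in('scene','top')]
E
```

```text
pics
scene [-0.02560402  0.2336162   0.84608472] [-0.599, 0.734, -0.245, 0.203] [453.06111914   0.         311.53170149]
top [0.35410476 0.12062217 0.96879136] [0.705, -0.703, 0.062, -0.073] [431.93890318   0.         310.89210048]
wrist [ 0.33563289 -0.53149346  0.373405  ] [0.839, -0.526, -0.076, 0.119] [314.87070066   0.         320.57848865]
{'t': 0.15, 'q': array([-1.29850268e+00,  5.28271463e-01,  1.43359851e+00, -1.05414199e-05,
        1.18141139e+00, -1.78493204e-01]), 'qd': array([-0.00066714, -0.00467344, -0.00387808, -0.00043833, -0.00028033,
       -0.00022209]), 'tau': array([ 3.74306410e-04, -4.42744088e+01, -1.78276688e+01, -3.25975352e-04,
        5.59785316e-03, -9.34586467e-06]), 'tcp_pos': array([ 0.27217819, -0.56202985,  0.23854985]), 'tool_rot': array([ 9.74705460e-01,  2.23491729e-01, -4.44550829e-05, -8.43199163e-04]), 'force': array([ 0.76755282, -1.07247116, -0.62078157]), 'ft_torque': array([-0.00819538, -0.00318054,  0.035181  ]), 'gripper_force': 0.0, 'finger_gap': 1.0027852791255032}
```

View pics/scene0.png

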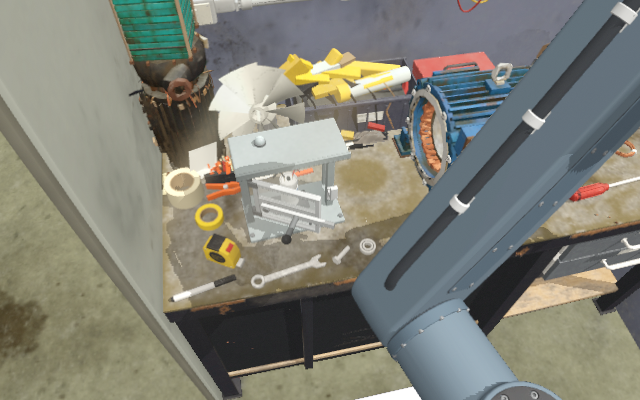

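View pics/top0.png

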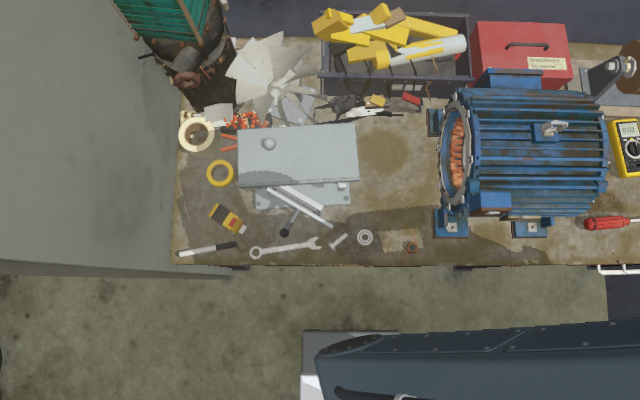

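The scene view shows the bay near (290,190) and the black ball at about (287,239). In the top view the guard runs from (238,135) to (358,185) and the ball is near (285,233). Next I'll enlarge both.

```bash
python3 - <<'E'
from h import *
a=cv2.imread('pics/scene0.png')[110:260,220:360]; b=cv2.imread('pics/top0.png')[110:260,225:365]
o=np.vstack([np.hstack([cv2.resize(x,None,fx=2.85,fy=4,interpolation=cv2.INTER_CUBIC) for x in(a,b)])]); cv2.imwrite('pics/crop0.png',o); print(o.shape)
for n,(x0,y0) in (('scene0',(270,225)),('top0',(270,222))):
    g=cv2.cvtColor(cv2.imread('pics/%s.png'%n),cv2.COLOR_BGR2GRAY)[y0:y0+25,x0:x0+30]
    k,_,st,c=cv2.connectedComponentsWithStats((g<65).astype('uint8')); print(n,st[1:],c[1:]+[x0,y0])
E
```

```text
(600, 798, 3)
scene0 [[13 11  8  8 31]] [[287.35483871 240.38709677]]
top0 [[10  7  9  8 58]] [[283.89655172 232.53448276]]
```

View pics/crop0.png

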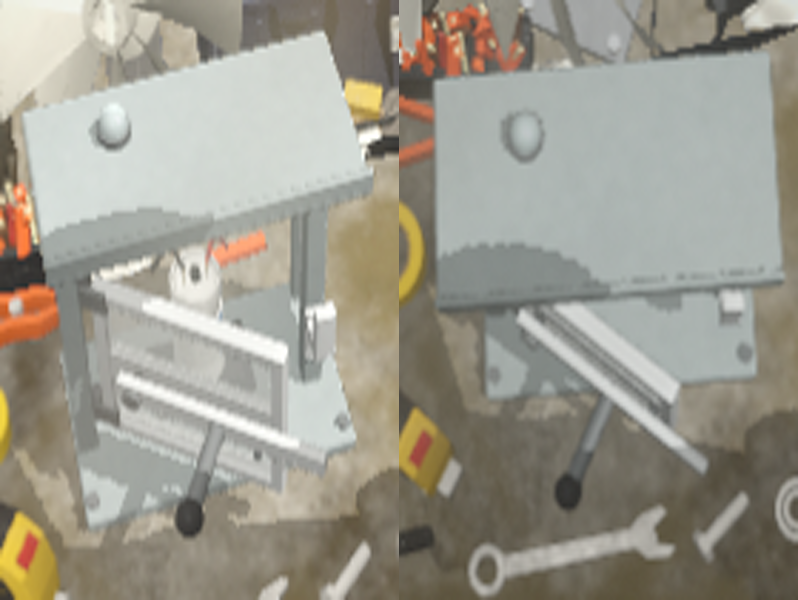

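The crop shows the ball, bar end, gate top corner, catch and guard edges clearly, so I'll measure from these.

```bash
python3 - <<'E'
from h import *
S,T=load('scene0'),load('top0')
s=lambda x,y:(S,x/2.85+220,y/4+110); t=lambda x,y:(T,(x-399)/2.85+225,y/4+110)
print('ball',tri([s(189,517),t(568,491)]))
print('guard frontL',tri([s(47,275),t(438,303)]),'R',tri([s(372,172),t(783,276)]))
print('catch',tri([s(318,306),t(733,292)]), 'zplane',onz(*t(733,292),.105))
print('base FL',onz(*t(487,397),.008),'FR',onz(*t(756,374),.008), onz(*s(90,527),.005),onz(*s(355,440),.005))
print('barend',tri([s(326,455),t(706,466)]),onz(*t(706,463),.098))
print('gate corner',tri([s(287,355),t(680,388)]),onz(*t(681,384),.150))
for n,p in dict(spA=(487,568),spB=(655,525),bolt1=(745,497),bolt2=(705,550)).items(): print(n,onz(*t(*p),.01))
E
```

```text
Traceback (most recent call last):
  File "h.py", line 15, in tri
    e,d=ray(s,u,v);P=np.eye(3)-np.outer(d,d);A+=P;b+=P@e
        ~~~^^^^^^^
  File "h.py", line 9, in ray
    d=np.array(s['rotation'])@[p[0],p[1],1]; return np.array(s['eye']),d/np.linalg.norm(d)
      ~~~~~~~~~~~~~~~~~~~~~~~^~~~~~~~~~~~~~
ValueError: matmul: Input operand 1 has a mismatch in its core dimension 0, with gufunc signature (n?,k),(k,m?)->(n?,m?) (size 3 is different from 4)
```

```bash
sed -i "s/^def load.*/def load(f):\n    d=dict(np.load('pics\/%s.npz'%f)); d['rotation']=R_.from_quat(d['rotation']).as_matrix(); return d/; 1a from scipy.spatial.transform import Rotation as R_" h.py; sed -i "s/; return s$/; return load(f)/" h.py
cat > m.py <<'E'
from h import *
S,T=load('scene0'),load('top0')
s=lambda x,y:(S,x/2.85+220,y/4+110); t=lambda x,y:(T,(x-399)/2.85+225,y/4+110)
print('ball',tri([s(189,517),t(568,491)]))
print('guard frontL',tri([s(47,275),t(438,303)]),'R',tri([s(372,172),t(783,276)]))
print('catch',tri([s(318,306),t(733,292)]), 'zplane',onz(*t(733,292),.105))
print('base FL',onz(*t(487,397),.008),'FR',onz(*t(756,374),.008), onz(*s(90,527),.005),onz(*s(355,440),.005))
print('barend',tri([s(326,455),t(706,466)]),onz(*t(706,463),.098))
print('gate corner',tri([s(287,355),t(680,388)]),onz(*t(681,384),.150))
for n,p in dict(spA=(487,568),spB=(655,525),bolt1=(745,497),bolt2=(705,550)).items(): print(n,onz(*t(*p),.01))
w=load('wrist0'); print(w['eye'],w['rotation'])
E
python3 m.py
```

```text
ball (array([0.44731038, 0.19006364, 0.09255342]), [np.float64(0.0012828101560038384), np.float64(0.0012828101560037417)])
guard frontL (array([0.5192986 , 0.26460786, 0.21100673]), [np.float64(0.0010881225603839447), np.float64(0.0010881225603840848)]) R (array([0.52975399, 0.04766552, 0.2214335 ]), [np.float64(0.0013678201036608226), np.float64(0.0013678201036608029)])
catch (array([0.54943059, 0.07392943, 0.10339231]), [np.float64(0.0032814143987473206), np.float64(0.003281414398747369)]) zplane [0.54818682 0.0708615  0.105     ]
base FL [0.50889502 0.26064499 0.008     ] FR [0.52262301 0.04747014 0.008     ] [0.51153196 0.2617168  0.005     ] [0.52655692 0.04946333 0.005     ]
barend (array([0.45950802, 0.09130306, 0.09962797]), [np.float64(0.0008854289166956715), np.float64(0.0008854289166956252)]) [0.46098481 0.09039098 0.098     ]
gate corner (array([0.49219592, 0.11144026, 0.14477442]), [np.float64(0.0020151616026843756), np.float64(0.0020151616026843266)]) [0.49272664 0.10889536 0.15      ]
spA [0.41257884 0.25771668 0.01      ]
spB [0.43707535 0.12713917 0.01      ]
bolt1 [0.45284473 0.05698431 0.01      ]
bolt2 [0.42336976 0.08828344 0.01      ]
[ 0.33563289 -0.53149346  0.373405  ] [[ 0.43550955 -0.86432909 -0.25152865]
 [-0.90018224 -0.41873223 -0.11972997]
 [-0.00183706  0.27856517 -0.96041557]]
```

send_rows --commands "85 0 0 -1 0.645;85 0 0 -1 0.645;85 0 0 -1 0.645;85 0 0 -1 0.645;85 0 0 -1 0.645;85 0 0 -1 0.645;85 0 0 -1 0.645;85 0 0 -1 0.645;85 0 0 -1 0.645;85 0 0 -1 0.645;85 0 0 -1 0;85 0 -0.5 -1 0;85 0.5 -1 -1 0;85 0.5 -1 -1 0;85 0.5 -1 -1 0;85 0.5 -1 0 0;85 0.5 -1 0 0;85 0.5 -1 0 0;85 0.5 -1 0 0;85 0.5 -1 0 0"

```text
t: 1.82
tcp_pos: [0.3525, -0.3913, 0.5389]
tool_rot: [1.0, 0.0, -0.0, -0.0]
force: [0.2, -0.4, -0.5]
finger_gap: 0.997
gripper_force: 0.0
```

send_rows --commands "85 0.5 -1 0 0;85 0.5 -1 0 0;85 0.5 -1 0 0;85 0.5 -1 0 0;85 0.5 -1 0 0;85 0.5 -1 0 0;85 0.5 -1 0 0;85 0.5 -1 0 0;85 0.5 -1 0 0;85 0.5 -1 0 0;85 0.5 -1 0 0;85 0.5 -1 0 0;85 0.5 -1 0 0;85 0.5 -1 0 0;85 0.5 -1 0 0;85 1 -1 0 0;85 1 0 0 0;85 1 0 0 0"

```text
t: 3.32
tcp_pos: [0.5625, -0.0708, 0.5394]
tool_rot: [1.0, 0.001, -0.0, -0.0]
force: [-1.1, -0.9, -0.1]
finger_gap: 1.0
gripper_force: 0.0
```

```bash
cat > st.py <<'E'
from h import *
s=readout.sense(); M=R_.from_quat(s['tool_rot']).as_matrix()
print('t',round(s['t'],2),'q',s['q'].round(3),'p',s['tcp_pos'].round(4),'F',s['force'].round(1),'gap',round(s['finger_gap'],3),'gf',s['gripper_force'])
print('x',M[:,0].round(3),'y',M[:,1].round(3),'z',M[:,2].round(3))
E
python3 st.py
```

```text
t 3.32 q [-0.322  0.255  1.069  0.     1.817  1.246] p [ 0.5625 -0.0708  0.5394] F [-1.1 -0.9 -0.1] gap 1.0 gf 0.0
x [ 1.     0.003 -0.   ] y [ 0.003 -1.    -0.   ] z [-0.  0. -1.]
```

send_rows --commands "85 1 -0.5 0 0;85 1 -0.5 0 0;85 1 -0.5 0 0;85 1 -0.5 0 0;85 1 -0.5 0 0;85 1 -0.5 0 0;85 1 -0.5 0 0;85 1 -0.5 0 0;85 1 -0.5 0 0;85 1 -0.5 0 0;85 1 -0.5 0 0;85 1 -0.5 0 0;85 1 -0.5 0 0;85 1 -0.5 0 0;85 1 -0.5 0 0;85 1 -0.5 0 0"

```text
t: 4.65
tcp_pos: [0.8298, 0.0841, 0.5068]
tool_rot: [1.0, 0.0, 0.023, -0.002]
force: [-0.3, -1.1, 0.2]
finger_gap: 0.992
gripper_force: 0.0
```

```bash
python3 st.py
```

```text
t 4.65 q [-0.034  0.797  0.218  0.006  2.082  1.539] p [0.8298 0.0841 0.5068] F [-0.3 -1.1  0.2] gap 0.992 gf 0.0
x [0.999 0.    0.046] y [ 0.001 -1.    -0.004] z [ 0.046  0.004 -0.999]
```

send_rows --commands "85 1 0 0 0;85 1 0 0 0;85 1 0 0 0;85 1 0 0 0;85 1 0 0 0;85 1 0 0 0"

```text
t: 5.15
tcp_pos: [0.8727, 0.0753, 0.467]
tool_rot: [0.999, -0.0, 0.053, -0.005]
force: [-0.2, -0.1, -0.1]
finger_gap: 0.992
gripper_force: 0.0
```

```bash
python3 st.py
```

```text
t 5.15 q [-0.046  0.846  0.219  0.015  1.972  1.532] p [0.8727 0.0753 0.467 ] F [-0.2 -0.1 -0.1] gap 0.992 gf 0.0
x [ 0.994 -0.001  0.105] y [ 0.    -1.    -0.009] z [ 0.105  0.009 -0.994]
```

send_rows --commands "85 1 0 -0.8 0;85 1 0 -0.8 0;85 1 0 -0.8 0;85 1 0 -0.8 0;85 1 0 -0.8 0;85 1 0 -0.8 0;85 1 0 -0.8 0;85 1 0 -0.8 0"

```text
t: 5.82
tcp_pos: [0.8706, 0.0633, 0.5332]
tool_rot: [0.994, 0.0, 0.112, -0.009]
force: [-0.5, -0.1, -0.0]
finger_gap: 0.998
gripper_force: 0.0
```

```bash
python3 st.py
```

```text
t 5.82 q [-0.066  0.772  0.219  0.035  1.927  1.52 ] p [0.8706 0.0633 0.5332] F [-0.5 -0.1 -0. ] gap 0.998 gf 0.0
x [ 0.975 -0.002  0.223] y [ 0.003 -1.    -0.018] z [ 0.223  0.019 -0.975]
```

send_rows --commands "85 1 0 -0.5 0;85 1 0 -0.5 0;85 1 0 -0.5 0;85 1 0 -0.5 0;85 1 0 -0.5 0;85 1 0 -0.5 0;85 1 0 -0.5 0;85 1 0 -0.5 0;85 1 0 -0.5 0;85 1 0 -0.5 0;85 1 0 -0.5 0;85 1 0 -0.5 0"

```text
t: 6.82
tcp_pos: [0.886, 0.0488, 0.5896]
tool_rot: [0.981, -0.0, 0.192, -0.014]
force: [-0.2, 0.2, -0.5]
finger_gap: 0.993
gripper_force: 0.0
```

```bash
python3 st.py
```

```text
t 6.82 q [-0.091  0.718  0.219  0.065  1.821  1.508] p [0.886  0.0488 0.5896] F [-0.2  0.2 -0.5] gap 0.993 gf 0.0
x [ 0.926 -0.006  0.377] y [ 0.006 -1.    -0.028] z [ 0.377  0.028 -0.926]
```

send_rows --commands "85 1 0 -0.4 0;85 1 0 -0.4 0;85 1 0 -0.4 0;85 1 0 -0.4 0;85 1 0 -0.4 0;85 1 0 -0.4 0;85 1 0 -0.4 0;85 1 0 -0.4 0;85 1 0 -0.4 0;85 1 0 -0.4 0;85 1 0 -0.4 0;85 1 0 -0.4 0"

```text
t: 7.82
tcp_pos: [0.8949, 0.0368, 0.6516]
tool_rot: [0.963, -0.0, 0.27, -0.018]
force: [-0.3, 1.0, 0.5]
finger_gap: 0.998
gripper_force: 0.0
```

send_rows --commands "85 -1 0 0 0;85 -1 0 0 0;85 -1 0 0 0;85 -1 0 0 0;85 -1 0 0 0;85 -1 0 0 0"

```text
t: 8.32
tcp_pos: [0.7911, 0.0383, 0.589]
tool_rot: [0.963, -0.0, 0.27, -0.018]
force: [-0.2, -0.4, -0.3]
finger_gap: 0.993
gripper_force: 0.0
```

```bash
python3 st.py
```

```text
t 8.32 q [-0.13   0.392  0.852  0.104  1.36   1.448] p [0.7911 0.0383 0.589 ] F [-0.2 -0.4 -0.3] gap 0.993 gf 0.0
x [ 0.855 -0.011  0.519] y [ 0.009 -0.999 -0.035] z [ 0.519  0.035 -0.854]
```

send_rows --commands "50 -1 0 0.5 0.95;50 -1 0 0.5 0.95;50 -1 0 0.5 0.95;50 -1 0 0.5 0.95;50 -1 0 0.5 0.95;50 0 0 0.7 0.95;50 0 0 0.7 0.95;50 0 0 0.7 0.95;50 0 0 0.7 0.95;50 0 0 0.7 0.95"

```text
t: 9.15
tcp_pos: [0.7703, 0.0566, 0.4357]
tool_rot: [0.91, -0.315, 0.249, -0.105]
force: [1.1, 0.8, 0.2]
finger_gap: 0.586
gripper_force: 0.0
```

```bash
cat >> st.py <<'E'
import sys
if len(sys.argv)>3:
    d=M.T@(np.array([float(a) for a in sys.argv[1:4]])-s['tcp_pos']); print('rows of .02:',(d/.02).round(2))
E
python3 st.py .412 .173 .20
```

```text
t 9.15 q [-0.105  0.396  1.227  0.107  0.98   2.099] p [0.7703 0.0566 0.4357] F [1.1 0.8 0.2] gap 0.586 gf 0.0
x [ 0.677 -0.626  0.386] y [-0.521 -0.779 -0.349] z [ 0.519  0.035 -0.854]
rows of .02: [-20.33   8.91   0.96]
```

send_rows --commands "50 -1 0.45 -0.3 0;50 -1 0.45 -0.3 0;50 -1 0.45 -0.3 0;50 -1 0.45 -0.3 0;50 -1 0.45 -0.3 0;50 -1 0.45 -0.3 0;50 -1 0.45 -0.3 0;50 -1 0.45 -0.3 0;50 -1 0.45 -0.3 0;50 -1 0.45 -0.3 0;50 -1 0.45 0 0;50 -1 0.45 0 0;50 -1 0.45 0.3 0;50 -1 0.45 0.3 0;50 -1 0.45 0.3 0;50 -1 0.45 0.5 0;50 -1 0.45 0.5 0;50 -1 0.45 0.6 0;50 -1 0.45 0.6 0;50 -1 0.45 0.7 0"

```text
t: 10.82
tcp_pos: [0.4155, 0.1623, 0.2126]
tool_rot: [0.911, -0.314, 0.247, -0.105]
force: [-0.2, -0.7, -0.1]
finger_gap: 0.585
gripper_force: 0.0
```

```bash
python3 st.py .412 .173 .20; python3 - <<'E'
from h import *
s=snap('wrist','w1'); t=snap('top','top1')
P=np.array([.473,.1765,.09]); n=np.array([-.857,.515,0])
print(proj(s,[P,P+.028*n,P-.028*n]))
E
```

```text
t 10.82 q [ 0.147  0.253  2.258 -0.418  0.098  2.787] p [0.4155 0.1623 0.2126] F [-0.2 -0.7 -0.1] gap 0.585 gf 0.0
x [ 0.681 -0.623  0.383] y [-0.52  -0.781 -0.346] z [ 0.515  0.036 -0.856]
rows of .02: [-0.69 -0.11  0.47]
[[321.91554618 207.48871565]
 [323.30477806 238.75599407]
 [320.56727478 177.14872832]]
```

View pics/w1.png

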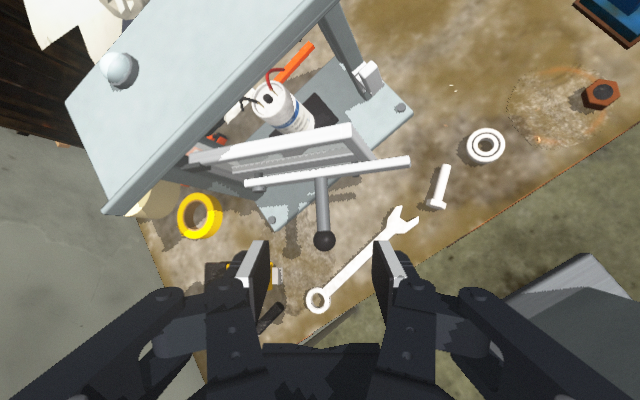

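The wrist view confirms the estimate: ball at (324,240), predicted (323,239), and the fingers straddle the stub. Joints 5 and 6 are near their limits, so I'll fit simple kinematics and check the path.

```bash
cat > kin.py <<'E'
from h import *
from scipy.optimize import least_squares
D=[([-1.2985,.5283,1.4336,0,1.1814,-.1785],[.2722,-.5620,.2385]),([-.322,.255,1.069,0,1.817,1.246],[.5625,-.0708,.5394]),
([-.034,.797,.218,.006,2.082,1.539],[.8298,.0841,.5068]),([-.066,.772,.219,.035,1.927,1.52],[.8706,.0633,.5332]),([-.091,.718,.219,.065,1.821,1.508],[.886,.0488,.5896]),
([-.13,.392,.852,.104,1.36,1.448],[.7911,.0383,.589]),([-.105,.396,1.227,.107,.98,2.099],[.7703,.0566,.4357]),([.147,.253,2.258,-.418,.098,2.787],[.4155,.1623,.2126])]
def fk(q,k):
    d1,e,a2,a3,l4,l6=k
    r=lambda s,a:R_.from_euler(s,a)
    R=r('z',q[0]); p=R.apply([0,e,0])+[0,0,d1]
    R=R*r('y',q[1]); p=p+R.apply([0,0,a2])
    R=R*r('y',q[2]); p=p+R.apply([a3,0,l4])
    R=R*r('z',q[3])*r('y',q[4]); p=p+R.apply([0,0,l6]); R=R*r('z',q[5]); return p,R
f=least_squares(lambda k:np.concatenate([fk(q,k)[0]-p for q,p in D]),[.1,.11,.4,0,.4,.25]); K=f.x
if __name__=='__main__':
    print(K.round(4),abs(f.fun).max()); s=readout.sense(); M=R_.from_quat(s['tool_rot']).as_matrix()
    print(fk(s['q'],K)[1].as_matrix().round(3)); print(M.round(3))
E
python3 kin.py
```

```text
[0.2742 0.1111 0.5881 0.1141 0.3916 0.2889] 0.0003935732262584368
[[ 0.52   0.684  0.512]
 [ 0.783 -0.621  0.034]
 [ 0.342  0.383 -0.858]]
[[ 0.684 -0.52   0.512]
 [-0.621 -0.783  0.034]
 [ 0.383 -0.342 -0.858]]
```

```bash
cat > path.py <<'E'
from kin import *
s=readout.sense(); M0=R_.from_quat(s['tool_rot']).as_matrix(); z=M0[:,2]
lo=np.array([-3.08,-.75,.22,-1.43,0,-2.85]); hi=np.array([3.08,2.2,2.44,4.57,2.65,2.85])
H=np.array([.568,.2436,0]); psi=.058
def knob(th,phi):
    a=psi-np.pi/2-th; g=np.array([np.cos(a),np.sin(a),0]); n=np.array([np.sin(a),-np.cos(a),0])
    return H+(.04+.065*np.cos(phi))*g+.046*n+[0,0,.09+.065*np.sin(phi)],-n
def tool(th,flip,full=1):
    y=np.cross(knob(full*th,0)[1],z); y/=np.linalg.norm(y); y=-y if y@M0[:,1]<0 and not flip or y@M0[:,1]>0 and flip else y
    return np.column_stack([np.cross(y,z),y,z])
def ik(p,M,q0):
    T=R_.from_matrix(M)*R_.from_euler('z',-np.pi/2)
    def r(q):
        a,b=fk(q,K); return np.r_[(a-p)*10,(T.inv()*b).as_rotvec(),1e-4*(q-q0)]
    o=least_squares(r,np.clip(q0,lo+1e-3,hi-1e-3),bounds=(lo,hi)); return o.x,np.abs(o.fun[:6]).max()
if __name__=='__main__':
  print(knob(.6,0))
  for flip in(0,1):
    q=s['q'].copy(); 
    if flip:q[5]-=np.pi
    for th,phi,back in [(.6,0,.12),(.6,0,.06),(.6,0,0),(.6,.35,0),(.4,.35,0),(.2,.35,0),(.0,.35,0),(0,0,0),(0,0,.08)]:
        p=knob(th,phi)[0]+z*(.011-back); M=tool(th,flip); q,e=ik(p,M,q); print(flip,th,phi,back,p.round(3),q.round(2),round(e,4))
E
python3 path.py
```

```text
(array([0.47442849, 0.17737785, 0.09      ]), array([ 0.85667869, -0.51585038, -0.        ]))
0 0.6 0 0.12 [0.419 0.174 0.184] [ 0.16  0.34  2.26 -0.52  0.03  2.85] 0.0359
0 0.6 0 0.06 [0.449 0.176 0.132] [ 0.14  0.48  2.2  -0.53  0.    2.85] 0.0857
0 0.6 0 0 [0.48  0.178 0.081] [ 0.14  0.62  2.12 -0.54  0.    2.85] 0.1243
0 0.6 0.35 0 [0.482 0.181 0.103] [ 0.14  0.57  2.13 -0.53  0.    2.85] 0.0983
0 0.4 0.35 0 [0.496 0.164 0.103] [ 0.11  0.58  2.12 -0.61  0.    2.69] 0.0895
0 0.2 0.35 0 [0.514 0.15  0.103] [ 0.08  0.59  2.1  -0.78  0.    2.6 ] 0.0775
0 0.0 0.35 0 [0.534 0.14  0.103] [ 0.06  0.6   2.07 -0.92  0.    2.49] 0.0621
0 0 0 0 [0.534 0.136 0.081] [ 0.05  0.64  2.06 -0.92  0.    2.48] 0.0951
0 0 0 0.08 [0.493 0.134 0.149] [ 0.05  0.47  2.16 -0.91  0.    2.47] 0.0276
1 0.6 0 0.12 [0.419 0.174 0.184] [ 0.18  0.34  2.26 -1.43  0.06  0.64] 0.007
1 0.6 0 0.06 [0.449 0.176 0.132] [ 0.17  0.49  2.19 -1.43  0.05  0.64] 0.0588
1 0.6 0 0 [0.48  0.178 0.081] [ 0.17  0.62  2.11 -1.43  0.05  0.63] 0.0974
1 0.6 0.35 0 [0.482 0.181 0.103] [ 0.17  0.57  2.12 -1.43  0.05  0.64] 0.0705
1 0.4 0.35 0 [0.496 0.164 0.103] [ 0.12  0.58  2.11 -1.43  0.03  0.38] 0.08
1 0.2 0.35 0 [0.514 0.15  0.103] [ 0.08  0.59  2.1  -1.43  0.    0.11] 0.0767
1 0.0 0.35 0 [0.534 0.14  0.103] [ 0.06  0.6   2.07 -1.43  0.   -0.14] 0.0621
1 0 0 0 [0.534 0.136 0.081] [ 0.05  0.64  2.06 -1.43  0.   -0.15] 0.0951
1 0 0 0.08 [0.493 0.134 0.149] [ 0.05  0.47  2.16 -1.43  0.   -0.15] 0.0276
```

```bash
cat > p2.py <<'E'
from path import *
M=M0
q=s['q'].copy(); p0=s['tcp_pos']
pts=[(.42,.0,.26),(.42,-.12,.26),(.35,-.12,.2),(.35,0,.2),(.35,.1,.2),(.36,.15,.2),(.40,.172,.2)]
for w in pts:
    w=np.array(w); N=max(2,int(np.linalg.norm(w-p0)/.02)); qp=q
    for i in range(N): q,e=ik(p0+(w-p0)*(i+1)/N,M,q)
    p0=w; print(w,q.round(2),round(e,4))
for th,phi,back in [(.6,0,.12),(.6,0,.06),(.6,0,0),(.6,.35,0),(.4,.35,0),(.2,.35,0),(.0,.35,0),(0,0,0),(0,0,.08),(0,0,.16)]:
    p=knob(th,phi)[0]+z*(.011-back); q,e=ik(p,tool(th,0),q); print(th,phi,back,p.round(3),q.round(2),round(e,4))
E
python3 p2.py
```

```text
[0.42 0.   0.26] [-0.46  0.07  2.26  0.68  0.42  1.2 ] 0.0
[ 0.42 -0.12  0.26] [-0.82  0.12  2.2   0.77  0.61  0.81] 0.0
[ 0.35 -0.12  0.2 ] [-1.05  0.22  2.43  1.16  0.53  0.14] 0.0
[0.35 0.   0.2 ] [-0.56  0.16  2.44  1.01  0.32  0.74] 0.0676
[0.35 0.1  0.2 ] [-0.08  0.19  2.44  1.39  0.06  0.77] 0.0322
[0.36 0.15 0.2 ] [ 0.13  0.24  2.4   3.95  0.05 -1.59] 0.0
[0.4   0.172 0.2  ] [ 0.19  0.29  2.31  4.57  0.06 -2.17] 0.0174
0.6 0 0.12 [0.419 0.174 0.184] [ 0.18  0.35  2.27  4.53  0.06 -2.17] 0.0
0.6 0 0.06 [0.449 0.176 0.132] [ 0.17  0.51  2.25  3.47  0.17 -1.12] 0.0
0.6 0 0 [0.48  0.178 0.081] [ 0.16  0.67  2.21  3.32  0.28 -0.98] 0.0
0.6 0.35 0 [0.482 0.181 0.103] [ 0.17  0.6   2.19  3.42  0.2  -1.07] 0.0
0.4 0.35 0 [0.496 0.164 0.103] [ 0.12  0.61  2.18  3.29  0.18 -1.21] 0.0
0.2 0.35 0 [0.514 0.15  0.103] [ 0.08  0.61  2.15  3.18  0.16 -1.36] 0.0
0.0 0.35 0 [0.534 0.14  0.103] [ 0.05  0.61  2.11  3.07  0.12 -1.5 ] 0.0
0 0 0 [0.534 0.136 0.081] [ 0.04  0.67  2.13  3.07  0.19 -1.51] 0.0
0 0 0.08 [0.493 0.134 0.149] [ 0.04  0.48  2.19  2.87  0.06 -1.32] 0.0
0 0 0.16 [0.452 0.131 0.218] [ 0.04  0.28  2.26  2.89  0.   -1.32] 0.0703
```

```bash
sed -i "s/^pts=.*/pts=[(.42,.03,.24),(.42,.03,.13),(.42,.08,.13),(.42,.12,.13),(.42,.15,.13),(.43,.17,.14),(.449,.176,.132)]/" p2.py; python3 p2.py; python3 st.py .42 .03 .24
```

```text
[0.42 0.03 0.24] [-0.35  0.13  2.29  0.77  0.3   1.2 ] 0.0
[0.42 0.03 0.13] [-0.34  0.52  2.44  2.55  0.37 -0.64] 0.0037
[0.42 0.08 0.13] [-0.15  0.52  2.42  2.8   0.35 -0.71] 0.0
[0.42 0.12 0.13] [-0.    0.52  2.39  3.02  0.3  -0.79] 0.0
[0.42 0.15 0.13] [ 0.1   0.52  2.35  3.21  0.27 -0.88] 0.0
[0.43 0.17 0.14] [ 0.17  0.48  2.3   3.42  0.18 -1.03] 0.0
[0.449 0.176 0.132] [ 0.18  0.51  2.26  3.47  0.17 -1.07] 0.0
0.6 0 0.12 [0.419 0.174 0.184] [ 0.18  0.35  2.27  4.53  0.06 -2.17] 0.0
0.6 0 0.06 [0.449 0.176 0.132] [ 0.17  0.51  2.25  3.47  0.17 -1.12] 0.0
0.6 0 0 [0.48  0.178 0.081] [ 0.16  0.67  2.21  3.32  0.28 -0.98] 0.0
0.6 0.35 0 [0.482 0.181 0.103] [ 0.17  0.6   2.19  3.42  0.2  -1.07] 0.0
0.4 0.35 0 [0.496 0.164 0.103] [ 0.12  0.61  2.18  3.29  0.18 -1.21] 0.0
0.2 0.35 0 [0.514 0.15  0.103] [ 0.08  0.61  2.15  3.18  0.16 -1.36] 0.0
0.0 0.35 0 [0.534 0.14  0.103] [ 0.05  0.61  2.11  3.07  0.12 -1.5 ] 0.0
0 0 0 [0.534 0.136 0.081] [ 0.04  0.67  2.13  3.07  0.19 -1.51] 0.0
0 0 0.08 [0.493 0.134 0.149] [ 0.04  0.48  2.19  2.87  0.06 -1.32] 0.0
0 0 0.16 [0.452 0.131 0.218] [ 0.04  0.28  2.26  2.88  0.   -1.32] 0.0703
t 10.92 q [ 0.147  0.254  2.257 -0.413  0.101  2.779] p [0.4151 0.1616 0.2118] F [ 0.  -0.1  0.3] gap 0.587 gf 0.0
x [ 0.684 -0.621  0.383] y [-0.52  -0.783 -0.342] z [ 0.512  0.034 -0.858]
rows of .02: [ 4.8   4.54 -1.31]
```

send_rows --commands "50 0.6 0.57 -0.16 0;50 0.6 0.57 -0.16 0;50 0.6 0.57 -0.16 0;50 0.6 0.57 -0.16 0;50 0.6 0.57 -0.16 0;50 0.6 0.57 -0.16 0;50 0.6 0.57 -0.16 0;50 0.6 0.57 -0.16 0;50 0 0 0 0"

```text
t: 11.67
tcp_pos: [0.4234, 0.0626, 0.2355]
tool_rot: [0.91, -0.316, 0.249, -0.102]
force: [0.2, -0.4, -0.4]
finger_gap: 0.585
gripper_force: 0.0
```

send_rows --commands "50 -0.22 0.2 0.6 0;50 -0.22 0.2 0.6 0;50 -0.22 0.2 0.6 0;50 -0.22 0.2 0.6 0;50 -0.22 0.2 0.6 0;50 -0.22 0.2 0.6 0;50 -0.22 0.2 0.6 0;50 -0.22 0.2 0.6 0;50 0 0 0 0"

```text
t: 12.42
tcp_pos: [0.4274, 0.0721, 0.1745]
tool_rot: [0.911, -0.312, 0.244, -0.113]
force: [-0.4, -0.3, -0.9]
finger_gap: 0.585
gripper_force: 0.0
```

```bash
python3 st.py .425 .15 .135
```

```text
t 12.42 q [-0.201  0.356  2.362  2.137  0.186 -0.072] p [0.4274 0.0721 0.1745] F [-0.4 -0.3 -0.9] gap 0.585 gf 0.0
x [ 0.686 -0.624  0.374] y [-0.514 -0.779 -0.359] z [ 0.515  0.054 -0.855]
rows of .02: [-3.25 -2.26  1.84]
```

send_rows --commands "50 -0.2 0.1 0.35 0;50 -0.2 0.1 0.35 0;50 -0.2 0.1 0.35 0;50 -0.2 -0.2 0.2 0;50 -0.3 -0.3 0.1 0;50 -0.3 -0.3 0.1 0;50 -0.35 -0.3 0.1 0;50 -0.35 -0.3 0.1 0;50 -0.35 -0.3 0.1 0;50 -0.35 -0.3 0.1 0;50 -0.35 -0.3 0.1 0;50 0 0 0 0"

```text
t: 13.42
tcp_pos: [0.4245, 0.1465, 0.1328]
tool_rot: [0.912, -0.31, 0.244, -0.114]
force: [0.1, -0.2, -0.4]
finger_gap: 0.582
gripper_force: 0.0
```

```bash
python3 st.py .449 .176 .132
```

```text
t 13.42 q [ 0.068  0.51   2.357  3.061  0.272 -0.763] p [0.4245 0.1465 0.1328] F [ 0.1 -0.2 -0.4] gap 0.582 gf 0.0
x [ 0.688 -0.622  0.374] y [-0.51  -0.781 -0.36 ] z [ 0.517  0.057 -0.854]
rows of .02: [-0.09 -1.76  0.75]
```

send_rows --commands "50 0 -0.6 0.25 0;50 0 -0.6 0.25 0;50 0 -0.56 0.25 0;50 0 0 0.6 0;50 0 0 0.6 0;50 0 0 0.6 0;50 0 0 0.6 0;50 0 0 0.6 0;50 0 0 0 0"

```text
t: 14.17
tcp_pos: [0.4823, 0.1764, 0.08]
tool_rot: [0.911, -0.312, 0.244, -0.114]
force: [0.3, -0.6, 0.9]
finger_gap: 0.582
gripper_force: 0.0
```

```bash
python3 st.py .480 .178 .081; python3 - <<'E'
from h import *
a=snap('wrist','w2');b=snap('scene','sc2')
o=np.hstack([cv2.imread('pics/w2.png')[100:400,150:550],cv2.resize(cv2.imread('pics/sc2.png')[150:300,220:420],None,fx=2,fy=2)]);cv2.imwrite('pics/c2.png',o)
E
```

```text
t 14.17 q [ 0.144  0.671  2.218  3.209  0.294 -0.837] p [0.4823 0.1764 0.08  ] F [ 0.3 -0.6  0.9] gap 0.582 gf 0.0
x [ 0.686 -0.624  0.374] y [-0.513 -0.78  -0.36 ] z [ 0.516  0.055 -0.855]
rows of .02: [-0.11 -0.02 -0.1 ]
```

View pics/c2.png

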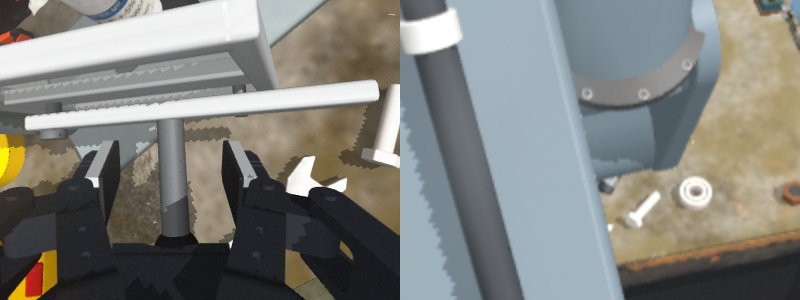

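The wrist view shows the stub (column about 170) centred between the pads (118 and 230), clear of the bar. I'll close the gripper.

send_rows --commands "0 0 0 0 0;0 0 0 0 0;0 0 0 0 0;0 0 0 0 0;0 0 0 0 0" --grip_force 40

```text
t: 14.68
tcp_pos: [0.4797, 0.1766, 0.0811]
tool_rot: [0.912, -0.31, 0.244, -0.113]
force: [-2.7, 2.8, 5.1]
finger_gap: 0.126
gripper_force: 38.7
```

```bash
python3 st.py; cat > plan.py <<'E'
from path import *
# list tool-frame rows along arc, from current pose; offset keeps current grasp offset
import sys
th0,th1,ph0,ph1,N=map(float,sys.argv[1:6]); N=int(N)
p=s['tcp_pos'].copy(); M=M0.copy()
off=M.T@(p-knob(th0,ph0)[0]) if len(sys.argv)<7 else np.array([0,0,.011]); print('off',off.round(4))
for i in range(N):
    f=(i+1)/N; th=th0+(th1-th0)*f; ph=ph0+(ph1-ph0)*f
    # spin follows the gate, relative to the present spin
    T0,T1=tool(th0+(th1-th0)*i/N,0),tool(th,0)
    w=(R_.from_matrix(T0).inv()*R_.from_matrix(T1)).as_rotvec()[2]
    M2=M@R_.from_rotvec([0,0,w]).as_matrix(); p2=knob(th,ph)[0]+M2@off
    print('%.3f'%th,(M.T@(p2-p)/.02).round(2),round(np.degrees(w)/4,2)); p,M=p2,M2
E
python3 plan.py .6 .6 0 .35 4; python3 plan.py .6 .6 0 .35 1
```

```text
t 14.68 q [ 0.145  0.668  2.223  3.211  0.294 -0.842] p [0.4797 0.1766 0.0811] F [-2.7  2.8  5.1] gap 0.126 gf 38.721277713775635
x [ 0.689 -0.621  0.374] y [-0.511 -0.782 -0.358] z [ 0.515  0.055 -0.856]
off [0.0008 0.0011 0.0103]
0.600 [ 0.1  -0.11 -0.24] 0.0
0.600 [ 0.1  -0.14 -0.23] 0.0
0.600 [ 0.09 -0.16 -0.22] 0.0
0.600 [ 0.09 -0.18 -0.21] 0.0
off [0.0008 0.0011 0.0103]
0.600 [ 0.38 -0.58 -0.89] 0.0
```

send_rows --commands "0 0.1 -0.11 -0.22 0;0 0.1 -0.14 -0.22 0;0 0.09 -0.16 -0.22 0;0 0.09 -0.18 -0.21 0;0 0.09 -0.2 -0.2 0;0 0 0 0 0"

```text
t: 15.18
tcp_pos: [0.481, 0.1814, 0.108]
tool_rot: [0.912, -0.312, 0.241, -0.112]
force: [-5.3, -0.1, -2.2]
finger_gap: 0.123
gripper_force: 39.1
```

```bash
python3 st.py; python3 plan.py .6 .02 .4 .4 16; python3 - <<'E'
from h import *
a=snap('wrist','w3');cv2.imwrite('pics/c3.png',cv2.imread('pics/w3.png')[50:350,100:600])
E
```

```text
t 15.18 q [ 0.159  0.59   2.198  3.289  0.185 -0.906] p [0.481  0.1814 0.108 ] F [-5.3 -0.1 -2.2] gap 0.123 gf 39.057331681251526
x [ 0.689 -0.623  0.37 ] y [-0.515 -0.78  -0.355] z [ 0.51   0.054 -0.859]
off [0.0002 0.0008 0.0082]
0.564 [0.18 0.07 0.05] -0.54
0.527 [0.18 0.07 0.05] -0.54
0.491 [0.18 0.07 0.06] -0.55
0.455 [0.18 0.07 0.06] -0.56
0.419 [0.18 0.07 0.06] -0.56
0.383 [0.18 0.07 0.07] -0.57
0.346 [0.18 0.07 0.07] -0.57
0.310 [0.17 0.07 0.07] -0.58
0.274 [0.17 0.07 0.07] -0.58
0.237 [0.17 0.07 0.08] -0.59
0.201 [0.17 0.07 0.08] -0.59
0.165 [0.17 0.07 0.08] -0.59
0.129 [0.17 0.07 0.08] -0.6
0.093 [0.17 0.07 0.08] -0.6
0.056 [0.17 0.07 0.09] -0.6
0.020 [0.16 0.07 0.09] -0.6
```

View pics/c3.png

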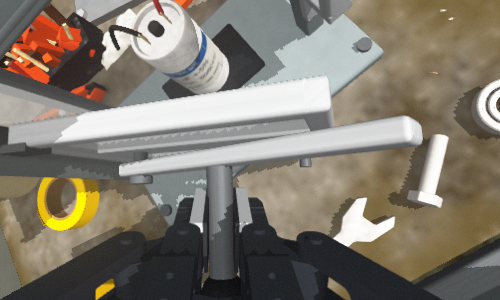

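The stub is gripped and the bar end (column about 420) has risen above level. I'll swing the gate in stages.

send_rows --commands "0 0.18 0.07 0.05 -0.54;0 0.18 0.07 0.05 -0.54;0 0.18 0.07 0.06 -0.55;0 0.18 0.07 0.06 -0.56;0 0.18 0.07 0.06 -0.56;0 0.18 0.07 0.07 -0.57;0 0.18 0.07 0.07 -0.57;0 0.17 0.07 0.07 -0.58;0 0.17 0.07 0.07 -0.58;0 0.17 0.07 0.08 -0.59;0 0 0 0 0"

```text
t: 16.15
tcp_pos: [0.5111, 0.1532, 0.1083]
tool_rot: [0.955, -0.126, 0.26, -0.063]
force: [-2.9, 6.0, -2.0]
finger_gap: 0.123
gripper_force: 42.9
```

```bash
python3 st.py; python3 - <<'E'
from path import *
p=s['tcp_pos']; print('pinch z',(p-.0085*z).round(4))
from scipy.optimize import least_squares
r=least_squares(lambda v:knob(v[0],v[1])[0]-(p-.0085*z),[.25,.4]); print('theta,phi',r.x,r.fun)
E
python3 plan.py .237 .0 .4 .4 7
```

```text
t 16.15 q [ 0.072  0.594  2.159  3.031  0.155 -1.122] p [0.5111 0.1532 0.1083] F [-2.9  6.  -2. ] gap 0.123 gf 42.87572264671326
x [ 0.833 -0.273  0.482] y [-0.208 -0.96  -0.185] z [ 0.513  0.054 -0.857]
pinch z [0.5068 0.1527 0.1156]
theta,phi [0.21856959 0.40632803] [-1.36289741e-04 -2.02262695e-04  9.53580312e-05]
off [0.0019 0.0003 0.0092]
0.203 [0.16 0.06 0.07] -0.55
0.169 [0.16 0.06 0.08] -0.56
0.135 [0.16 0.06 0.08] -0.56
0.102 [0.15 0.06 0.08] -0.56
0.068 [0.15 0.07 0.08] -0.56
0.034 [0.15 0.07 0.08] -0.56
0.000 [0.15 0.07 0.08] -0.57
```

send_rows --commands "0 0.16 0.06 0.07 -0.55;0 0.16 0.06 0.08 -0.56;0 0.16 0.06 0.08 -0.56;0 0.15 0.06 0.08 -0.56;0 0.15 0.07 0.08 -0.56;0 0.15 0.07 0.08 -0.56;0 0 0 0 0"

```text
t: 16.73
tcp_pos: [0.5311, 0.1433, 0.1086]
tool_rot: [0.963, -0.013, 0.267, -0.032]
force: [-3.2, 6.6, -2.4]
finger_gap: 0.122
gripper_force: 42.2
```

```bash
cat > ang.py <<'E'
from path import *
from scipy.optimize import least_squares
p=s['tcp_pos']; r=least_squares(lambda v:knob(v[0],v[1])[0]-(p-.0085*z),[.25,.4]); print('theta,phi',r.x,r.fun)
E
python3 st.py; python3 ang.py;python3 - <<'E'
from h import *
snap('wrist','w4');snap('scene','s4')
o=np.hstack([cv2.imread('pics/w4.png')[50:350,100:500],cv2.resize(cv2.imread('pics/s4.png')[100:250,200:400],None,fx=2,fy=2)]);cv2.imwrite('pics/c4.png',o)
E
```

```text
t 16.73 q [ 0.043  0.599  2.121  2.878  0.126 -1.229] p [0.5311 0.1433 0.1086] F [-3.2  6.6 -2.4] gap 0.122 gf 42.24032700061798
x [ 0.858 -0.043  0.513] y [-0.009 -0.998 -0.069] z [ 0.514  0.055 -0.856]
theta,phi [0.01348038 0.41438122] [-0.00029453 -0.00071952  0.0003104 ]
```

View pics/c4.png

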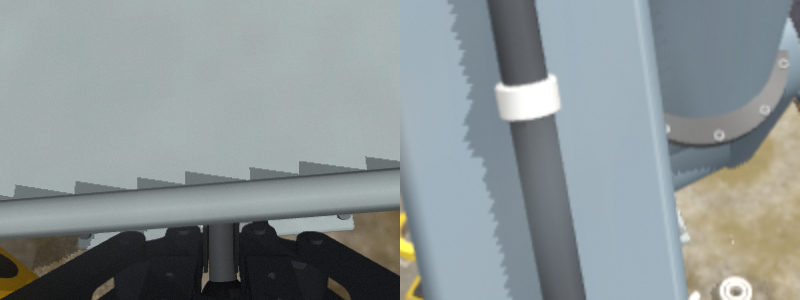

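The gate is nearly shut, about 0.01 rad open, and nothing touches the eave. I'll push gently until it meets the stop.

send_rows --commands "0 0.08 0.03 0.04 0;0 0.08 0.03 0.04 0;0 0 0 0 0"

```text
t: 17.08
tcp_pos: [0.5329, 0.1425, 0.1082]
tool_rot: [0.964, -0.013, 0.265, -0.032]
force: [-6.0, 7.5, -2.6]
finger_gap: 0.124
gripper_force: 47.0
```

send_rows --commands "0 0.08 0 0.05 0;0 0.08 0 0.05 0;0 0 0 0 0"

```text
t: 17.33
tcp_pos: [0.5342, 0.1418, 0.1072]
tool_rot: [0.964, -0.013, 0.263, -0.031]
force: [-8.2, 3.2, -0.7]
finger_gap: 0.126
gripper_force: 51.8
```

```bash
python3 st.py; python3 ang.py
```

```text
t 17.33 q [ 0.039  0.601  2.11   2.826  0.109 -1.182] p [0.5342 0.1418 0.1072] F [-8.2  3.2 -0.7] gap 0.126 gf 51.75171911716461
x [ 0.862 -0.042  0.506] y [-0.009 -0.998 -0.068] z [ 0.507  0.054 -0.86 ]
theta,phi [-0.0163884   0.39283747] [-0.00034857 -0.00093579  0.00037597]
```

send_rows --commands "0 0.1 0 0.06 0;0 0.1 0 0.06 0;0 0 0 0 0"

```text
t: 17.58
tcp_pos: [0.5344, 0.1412, 0.1055]
tool_rot: [0.966, -0.013, 0.258, -0.03]
force: [-17.0, 2.3, 2.2]
finger_gap: 0.121
gripper_force: 53.0
```

```bash
python3 st.py; python3 ang.py; python3 plan.py 0 0 .39 0 8
```

```text
t 17.58 q [ 0.039  0.603  2.104  2.796  0.096 -1.152] p [0.5344 0.1412 0.1055] F [-17.    2.3   2.2] gap 0.121 gf 53.0056893825531
x [ 0.866 -0.042  0.498] y [-0.01  -0.998 -0.066] z [ 0.499  0.052 -0.865]
theta,phi [-0.01768331  0.36614789] [-0.0003888  -0.00105579  0.00039241]
off [0.001  0.0003 0.0112]
0.000 [-0.07  0.07  0.13] 0.0
0.000 [-0.07  0.06  0.13] 0.0
0.000 [-0.07  0.05  0.13] 0.0
0.000 [-0.07  0.04  0.13] 0.0
0.000 [-0.08  0.04  0.13] 0.0
0.000 [-0.08  0.03  0.14] 0.0
0.000 [-0.08  0.02  0.14] 0.0
0.000 [-0.08  0.01  0.14] 0.0
```

The x force rose to 17 N with no further movement, so the gate is on its stop. I'll lower the bar.

send_rows --commands "0 -0.06 0.07 0.13 0;0 -0.06 0.06 0.13 0;0 -0.06 0.05 0.13 0;0 -0.06 0.04 0.13 0;0 -0.07 0.04 0.13 0;0 -0.07 0.03 0.14 0;0 -0.07 0.02 0.14 0;0 0 0 0 0"

```text
t: 18.25
tcp_pos: [0.5366, 0.1375, 0.0845]
tool_rot: [0.965, -0.012, 0.259, -0.031]
force: [-14.1, 6.7, -0.3]
finger_gap: 0.125
gripper_force: 50.6
```

```bash
python3 st.py; python3 ang.py
```

```text
t 18.25 q [ 0.028  0.656  2.112  2.882  0.156 -1.251] p [0.5366 0.1375 0.0845] F [-14.1   6.7  -0.3] gap 0.125 gf 50.64291179180145
x [ 0.866 -0.039  0.498] y [-0.007 -0.998 -0.066] z [ 0.5    0.054 -0.864]
theta,phi [-0.03205292  0.02932303] [-7.20967593e-04 -2.15419132e-03  6.11193816e-05]
```

send_rows --commands "0 -0.08 0.01 0.14 0;0 0 0 0 0"

```text
t: 18.42
tcp_pos: [0.5375, 0.1375, 0.0837]
tool_rot: [0.965, -0.013, 0.261, -0.032]
force: [-18.8, 4.9, 15.4]
finger_gap: 0.126
gripper_force: 51.8
```

```bash
python3 st.py; python3 ang.py
```

```text
t 18.42 q [ 0.027  0.659  2.114  2.897  0.168 -1.263] p [0.5375 0.1375 0.0837] F [-18.8   4.9  15.4] gap 0.126 gf 51.77113115787506
x [ 0.863 -0.042  0.503] y [-0.009 -0.998 -0.068] z [ 0.505  0.054 -0.861]
theta,phi [-0.03980829  0.01690267] [-7.82144282e-04 -2.39913869e-03  3.92065970e-05]
```

The upward force of 15 N shows the bar is on its rest. I'll release it.

send_rows --commands "50 0 0 0 0;50 0 0 0 0;50 0 0 0 0;50 0 0 0 0;50 0 0 0 0"

```text
t: 18.83
tcp_pos: [0.5415, 0.1353, 0.083]
tool_rot: [0.964, -0.017, 0.262, -0.031]
force: [-7.7, -4.8, -1.6]
finger_gap: 0.579
gripper_force: 3.5
```

```bash
python3 st.py .44 .1375 .095; python3 - <<'E'
from h import *
snap('wrist','w5')
cv2.imwrite('pics/c5.png',cv2.imread('pics/w5.png')[50:400,100:540])
E
```

```text
t 18.83 q [ 0.024  0.663  2.107  2.9    0.166 -1.261] p [0.5415 0.1353 0.083 ] F [-7.7 -4.8 -1.6] gap 0.579 gf 3.4690224984660745
x [ 0.862 -0.05   0.505] y [-0.017 -0.997 -0.07 ] z [ 0.507  0.052 -0.86 ]
rows of .02: [-4.08 -0.06 -3.08]
```

View pics/c5.png

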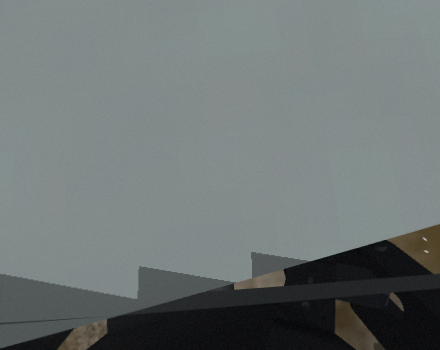

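The guard fills this view, and a light contact remains (-7.7 N in x). I'll back straight out toward the robot with the fingers straddling the ball.

send_rows --commands "50 -0.3 0 -0.18 0;50 -0.43 0 -0.25 0;50 -0.5 0 -0.3 0;50 -0.5 0 -0.35 0;50 -0.5 0 -0.35 0;50 -0.6 0 -0.5 0;50 -0.6 0 -0.5 0;50 -0.6 0 -0.6 0;50 0 0 0 0"

```text
t: 19.63
tcp_pos: [0.4425, 0.1369, 0.0956]
tool_rot: [0.963, -0.016, 0.266, -0.032]
force: [0.2, -0.4, -0.6]
finger_gap: 0.586
gripper_force: 0.0
```

```bash
python3 st.py .39 .03 .16
```

```text
t 19.63 q [ 0.035  0.635  2.347  3.047  0.383 -1.404] p [0.4425 0.1369 0.0956] F [ 0.2 -0.4 -0.6] gap 0.586 gf 0.0
x [ 0.858 -0.048  0.511] y [-0.014 -0.997 -0.071] z [ 0.513  0.053 -0.856]
rows of .02: [-0.35  5.14 -4.39]
```

send_rows --commands "50 -0.05 0.3 -0.6 0;50 -0.05 0.6 -0.6 0;50 -0.05 0.7 -0.6 0;50 -0.05 0.7 -0.6 0;50 -0.05 0.7 -0.6 0;50 0 0.7 -0.5 0;50 0 0.7 -0.5 0;50 0 0.7 -0.4 0;50 0 0 0 0"

```text
t: 20.38
tcp_pos: [0.4066, 0.0292, 0.167]
tool_rot: [0.963, -0.017, 0.266, -0.03]
force: [0.9, -0.2, -0.0]
finger_gap: 0.581
gripper_force: 0.0
```

```bash
python3 st.py; python3 - <<'E'
from h import *
from path import knob
s=snap('wrist','w6');t=snap('top','top6');c=snap('scene','s6')
P,si=knob(0,0); B=P-.028*si
print('pred ball wrist',proj(s,B),'top',proj(t,B),'scene',proj(c,B))
o=np.hstack([cv2.imread('pics/w6.png')[0:300,0:400],cv2.resize(cv2.imread('pics/top6.png')[110:260,205:405],None,fx=2,fy=2)]);cv2.imwrite('pics/c6.png',o)
E
```

```text
t 20.38 q [-0.385  0.373  2.438  2.149  0.289 -0.887] p [0.4066 0.0292 0.167 ] F [ 0.9 -0.2 -0. ] gap 0.581 gf 0.0
x [ 0.858 -0.048  0.512] y [-0.016 -0.998 -0.066] z [ 0.514  0.049 -0.856]
pred ball wrist [[194.88086456 151.56067081]] top [[311.11758676 207.24740772]] scene [[309.51690089 213.77496075]]
```

View pics/c6.png

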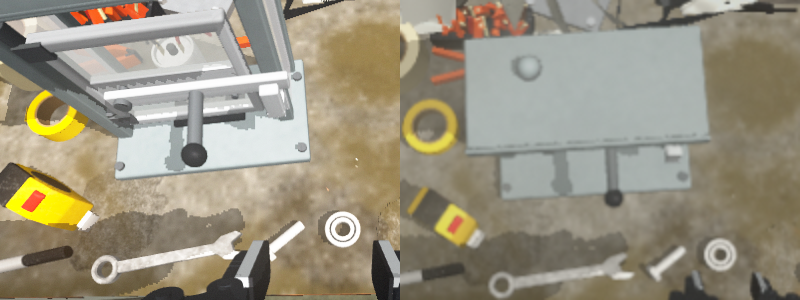

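The wrist view shows the bar level behind the catch tooth, with the loose parts unmoved. The ball sits at (194,155) against a predicted (195,152), so I'll check whether the gate came back slightly.

```bash
python3 - <<'E'
from h import *
import path
obs=[]
for n,x,y in(('w6',194,154),('top6',311,209)):
    g=cv2.cvtColor(cv2.imread('pics/%s.png'%n),cv2.COLOR_BGR2GRAY)[y-16:y+16,x-16:x+16]
    k,l,st,c=cv2.connectedComponentsWithStats((g<75).astype('uint8')); i=1+np.argmax(st[1:,4]); print(n,st[i],c[i]+[x-16,y-16]); 
    u,v=(st[i,0]+st[i,2]/2+x-16-.5, st[i,1]+st[i,3]-st[i,2]/2+y-16-.5); print(u,v); obs.append((load(n),u,v)); print(onz(load(n),u,v,.09))
print(tri(obs))
for th in(0,.02,.04):
    P,si=path.knob(th,0); print(th,(P-.028*si))
E
python3 st.py .455 .13 .115
```

```text
w6 [  4   6  25  23 351] [194.05413105 155.24501425]
194.0 154.0
[0.49811835 0.1350323  0.09      ]
top6 [13 12  8  8 47] [311.40425532 208.74468085]
311.5 208.5
[0.49759656 0.13368552 0.09      ]
(array([0.49709024, 0.13369591, 0.09255586]), [np.float64(0.00010037365042898272), np.float64(0.00010037365042899525)])
0 [0.50021102 0.13448697 0.09      ]
0.02 [0.49804246 0.13586448 0.09      ]
0.04 [0.49590189 0.13728508 0.09      ]
t 20.53 q [-0.379  0.377  2.44   2.157  0.289 -0.892] p [0.405  0.0318 0.1654] F [-0.   0.1  0.8] gap 0.586 gf 0.0
x [ 0.86  -0.048  0.508] y [-0.014 -0.998 -0.069] z [ 0.511  0.052 -0.858]
rows of .02: [ 0.63 -4.76  3.7 ]
```

Only about 0.02 rad is in question, at the limit of the calibration. I'll close the fingers and nudge the ball inward to make sure the gate is fully shut.

send_rows --commands "0 -0.07 -0.54 0.48 0;0 -0.07 -0.54 0.48 0;0 -0.07 -0.54 0.48 0;0 -0.07 -0.54 0.48 0;0 -0.07 -0.54 0.48 0;0 -0.07 -0.54 0.48 0;0 -0.07 -0.54 0.48 0;0 -0.07 -0.54 0.48 0;0 -0.07 -0.54 0.48 0;0 0 0 0 0"

```text
t: 21.37
tcp_pos: [0.4383, 0.1368, 0.0892]
tool_rot: [0.964, -0.013, 0.262, -0.032]
force: [-1.0, 0.2, -0.8]
finger_gap: 0.004
gripper_force: 0.0
```

```bash
python3 st.py .47 .135 .09
```

```text
t 21.37 q [ 0.034  0.654  2.356  3.046  0.404 -1.411] p [0.4383 0.1368 0.0892] F [-1.   0.2 -0.8] gap 0.004 gf 0.0
x [ 0.862 -0.043  0.505] y [-0.009 -0.998 -0.069] z [ 0.507  0.055 -0.86 ]
rows of .02: [1.39 0.07 0.77]
```

send_rows --commands "0 0.34 0 0.19 0;0 0.34 0 0.19 0;0 0.34 0 0.19 0;0 0.3 0 0.17 0;0 0 0 0 0"

```text
t: 21.78
tcp_pos: [0.4712, 0.1333, 0.0926]
tool_rot: [0.964, -0.016, 0.265, -0.032]
force: [0.7, -0.1, 0.1]
finger_gap: -0.002
gripper_force: 0.0
```

send_rows --commands "0 0.1 0 0.05 0;0 0.1 0 0.05 0;0 0 0 0 0"

```text
t: 22.03
tcp_pos: [0.4729, 0.1336, 0.0921]
tool_rot: [0.964, -0.015, 0.263, -0.032]
force: [-0.2, 0.5, 0.2]
finger_gap: -0.0
gripper_force: 0.0
```

send_rows --commands "0 0.1 0 0.05 0;0 0.1 0 0.05 0;0 0 0 0 0"

```text
t: 22.28
tcp_pos: [0.4764, 0.1338, 0.0919]
tool_rot: [0.964, -0.015, 0.262, -0.032]
force: [-1.5, 0.5, -0.1]
finger_gap: -0.004
gripper_force: 0.6
```

send_rows --commands "0 0.1 0 0.05 0;0 0.1 0 0.05 0;0 0 0 0 0"

```text
t: 22.53
tcp_pos: [0.4769, 0.1337, 0.0915]
tool_rot: [0.965, -0.015, 0.259, -0.031]
force: [-8.7, -1.0, 7.2]
finger_gap: 0.004
gripper_force: 5.3
```

send_rows --commands "0 0.1 0 0.05 0;0 0 0 0 0"

```text
t: 22.7
tcp_pos: [0.4771, 0.1337, 0.0914]
tool_rot: [0.966, -0.015, 0.257, -0.031]
force: [-13.1, -0.4, 10.8]
finger_gap: -0.003
gripper_force: 7.6
```

At 13 N the gate has stopped moving, so it is on its stop. I'll retreat and take a final measurement.

send_rows --commands "0 -0.3 0 -0.18 0;0 -0.4 0 -0.25 0;0 -0.5 0 -0.3 0;0 -0.5 0 -0.3 0;0 0 0.4 -0.5 0;0 0 0.6 -0.6 0;0 0 0.7 -0.6 0;0 0 0.7 -0.6 0;0 0 0.7 -0.6 0;0 0 0.7 -0.5 0;0 0 0.7 -0.5 0;0 0 0 0 0"

```text
t: 23.7
tcp_pos: [0.4076, 0.0387, 0.1569]
tool_rot: [0.964, -0.016, 0.263, -0.031]
force: [0.6, 0.1, -0.1]
finger_gap: -0.001
gripper_force: 0.0
```

```bash
python3 st.py; python3 - <<'E'
from h import *
snap('top','top7');snap('wrist','w7')
cv2.imwrite('pics/c7.png',cv2.imread('pics/w7.png')[0:340,0:440])
for n in('top6','top7'):
    g=255-cv2.imread('pics/%s.png'%n)[200:217,303:320].min(2).astype(float); g=np.clip(g-170,0,None); v,u=np.mgrid[200:217,303:320]; g[:5]=0
    print(n,(g*u).sum()/g.sum(),(g*v).sum()/g.sum())
E
```

```text
t 23.7 q [-0.345  0.411  2.441  2.302  0.299 -1.01 ] p [0.4076 0.0387 0.1569] F [ 0.6  0.1 -0.1] gap -0.001 gf 0.0
x [ 0.861 -0.047  0.506] y [-0.015 -0.998 -0.067] z [ 0.508  0.051 -0.86 ]
top6 311.23631123919307 208.8597502401537
top7 311.21494370522004 208.89252814738998
```

View pics/c7.png

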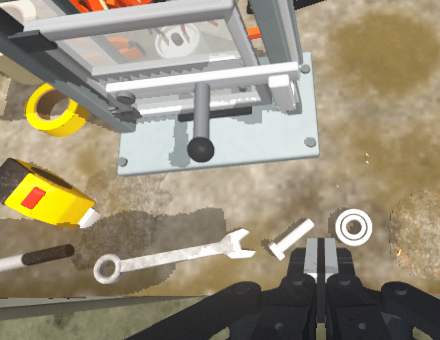

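The bar lies level behind the catch tooth at (285,95), the ball did not move under the push (so the gate was already fully shut), and the tools are undisturbed.

```bash
python3 -c "
from station import sign_off
print(sign_off())"
```

```text
the job is handed in; nothing more can be done
None
```

The gate is fully shut and the latch bar is down behind the catch. The knob is released, the loose parts were left where they lay, and the job was handed in at about 24 s. One possible fault: joint 3 read 2.441 rad against its 2.44 limit at the final pose, and I handed in without correcting it.

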